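Throw the toggle clamp of a glue-up jig with its extension bar

TASK

Clamp the driftwood house model in the jig: take the yellow-ended extension bar from its wooden rest by its rubber grip, slip its socket fully onto the clamp's short handle, and swing the handle over its dead point to its stop. Lean on the bar there with a firm push of about 10 N for half a second, never forcing it during the throw or at the stop, then pull the bar off and lay it back in its rest the same way round. Move the handle with the bar only, never with the gripper itself, and leave the house model and the other things on the bench alone.

Things in the scene. Friction and masses are not known exactly. Their poses are not given: they have to be found in the camera images.
- jig: Plywood jig board fixed to the bench, 130 x 275 x 15 mm, with a flat-lying toggle clamp. Origin on the bench under the handle's pivot; z up. The push rod runs along the jig's +y to the workpiece, which stands between low side lips before a wooden fence (face at y = 198 mm). Nothing on it is taller than 85 mm except the workpiece.
- toggle (a joint): Angle of the clamp's handle about its vertical pivot, rad. 0 = open, along jig direction (-0.80, -0.61); grows as it swings clockwise seen from above; stop at 1.30, along (-0.80, +0.61); home is 1.26 or more. Dead point at 1.12: a spring resists before it, up to about 1.7 N m near 0.7; after it friction still drags and only the last few hundredths go by themselves.
- handle_pivot (a point): The clamp's short handle: a level steel tang 12 mm wide, 14 mm high, on a red hub of 22 mm radius. This point lies on the pivot axis at the tang's mid height, 62 mm above the bench; x outward along the tang, z up. Full size to 68 mm from the pivot, then 7 x 9 mm to its end at 75 mm.
- handle_root (a point): Point on the tang's centre line 25 mm out from the pivot: the mouth of the bar's socket comes here when the socket is fully on. The tang suffers if the bar's contact forces on it add up to over 80 N; the bar levers in its play, so a sideways push of 16 N at the grip, or jamming the socket on the tang's end, does that. The throw itself needs at most about 12 N.
- bar: Loose extension bar, 210 mm long, 26 mm high, about 0.3 kg. x along it, z up, origin under mid-length at its underside. The yellow +x end (50 mm long, 23.5 mm wide) is a socket open to +x, inside 15.5 wide, 18 high, 50 mm deep: 3.5 mm loose sideways and 4 mm up and down on the tang, with about 0.08 rad of play. The rest is a dark bar 18 mm wide.
- bar_mouth (a point): Centre of the socket's mouth, on the bar's centre line (105 mm from the middle, 13 mm above the underside).
- bar_grip (a point): Middle of the rubber grip where the bar is to be held: on the centre line 20 mm behind the bar's middle (125 mm behind the mouth), 13 mm above the underside; 18 mm wide across.
- rest: Wooden rest for the bar, fixed to the bench: board 190 x 75 x 10 mm with two saddles 20 mm long (x = -80 and +70 mm), tops 28 mm above the bench; their cheeks, 42 mm apart inside, rise to 42 mm above the bench on either side of the bar. Origin on the bench at its centre; x along the bar towards its socket end; z up.
- rest_mid (a point): Centre of the rest at the height of the saddle tops, 28 mm above the bench: the bar's origin lies here, within a few mm, when the bar is in its rest.
- workpiece: Loose house model: driftwood block 90 x 60 x 50 mm with three small houses on it, 0.22 kg, standing in the jig up to a few mm short of the fence; the clamp pushes it against the fence. Origin at the centre of its underside.
- pad: Orange round pad (28 mm across) on the spring end of the clamp's push rod, 40 mm above the bench; it presses on the workpiece.
- cottage: bystander: two small model cottages on a driftwood base, 60 x 80 x 90 mm
- coaster: bystander: round resin coaster, 90 mm across, 10 mm thick, lying flat
- glue: bystander: white glue bottle with orange cap, 44 mm across, 130 mm tall
- jar: bystander: glass jar with brass lid, 60 mm across, 70 mm tall
- pot: bystander: blue ceramic pot, 70 mm across, 85 mm tall
- mallet: bystander: hammer lying on the bench
- blank: bystander: wooden blank 70 x 100 x 30 mm
There are look-alikes about, which are no part of the job. What is meant by the bar is not purple, and is the larger of those in its own colour.

How it is judged:
By the outcome, as a careful person would: the job done as asked, in the order asked, and still so for the second after the job is handed in, with the robot touching nothing.
It also fails if it takes over 72 s, if anything falls off the work surface, if the arm or the gripper's body presses on something with over 40 N, if the wrist force passes 120 N, or if a joint passes its speed limit or range.

ROBOT

A 6-joint arm with a two-finger parallel gripper is mounted at the origin on the work surface. World frame = base frame: x ahead of the robot, y to its left, z up, the work surface at z = 0. Lengths are in m, angles in rad, forces in N, time in s.
With the tool pointing down it reaches from about 0.25 to 0.775 m from the base axis. Payload 4 kg.
Tool frame: the origin (TCP) lies at the very end of the fingers, on their centre line; the grasp point (between the pads) lies 19 mm behind it; z points along the fingers, y is the direction in which the jaws open and shut (so a half turn about z gives the same grasp; the last joint's range is limited). The gripper opens to 94 mm and grips with 3 to 60 N. Pads are 16 mm wide; open, the fingers measure 119 mm over their backs; the gripper's body (75 mm by 177 mm) begins 78 mm behind the grasp point.
Start: joints at [1.201, 0.087, 1.371, -0, 1.684, -0.103], TCP at [0.145, 0.531, 0.206] pointing down, gripper open.
Joint ranges: [-3.1, 3.1], [-0.76, 2.03], [0.27, 2.55], [-1.08, 4.22], [0.17, 2.65], [-2.57, 2.57]. Speed limits (rad/s): [2.79, 2.79, 3.14, 3.14, 3.14, 3.14].

INTERFACE

Orientations are given as [roll, pitch, yaw] about the fixed x, y, z axes, in that order (R = Rz(yaw) Ry(pitch) Rx(roll)).
In Python, from bench import robot, snapshot, calibration gives the robot as it stands. The module is installed in compiled form; this text tells all that it offers.
- The arm moves only by the tool servo_tool, never from a script. Its argument "series" is text: rows parted by semicolons, each of 5 numbers parted by spaces: the closure, from -1 (fully open) to 1 (shut), then the shift along the tool's x, y, z in cm, then the turn about the tool's z in rad. A call has 1 to 20 rows; each row is the pose to reach, as a shift and turn from the pose commanded when the call began, along the tool's axes at that moment; what a row does not reach only later rows make up. A row lasts 1/12 s, in which the tool goes at most 41.7 mm and 7.16 degrees, less where a joint would pass 70% of its speed; a pose out of reach is approached as far as the arm can. A call with a gripper value outside its range is refused whole. The fingers move at their own pace and stop on an object; the grip force is fixed at half the most. Time passes only in rows, so rows that repeat a pose let the fingers close. It gives the time, the measured TCP pose, the force and the opening at its end, in the units of the state.
- robot.get_obs(): the state, without advancing time (a new reading comes with each control period).
- snapshot(name): name is "side" or "top" or "wrist"; returns (picture, depth): 420x560x3 uint8, red, green, blue; 420x560 float32, m along the optical axis (not along the pixel's ray), 0 where there is no reading.
- calibration(name): a dict with "fx", "fy", "cx", "cy" (pixels), "k1" (the pictures are not rectified: a ray, as slopes to the right and down, at radius r is drawn at 1 + k1 r^2 times it, then the intrinsics apply), "rvec" (rotation vector, rad) and "tvec" (3), from world to camera coordinates, as OpenCV has them; the wrist camera has in their place "tool_from_camera" (4x4, takes a point from camera to tool coordinates, whose origin is the TCP and whose axes are the flange's). Camera axes: x right, y down, z forward; pixel columns grow to the right and rows downward; lengths in m; the calibration is good to about 2 mm. A picture is of the moment at which its call begins: read the wrist's pose just before it. calibration takes no time and is no camera call.
- robot.close_job(): hands the job in, once; it reports no verdict.
The state is a dict: "time": time; "joint_positions": joint angles; "qvel": joint speeds; "joint_torque": joint torques, N m; "tool_pos": TCP position; "ee_rot": TCP orientation; "wrist_force": force on the tool from outside, world axes, zero at the start; "wrist_torque": the same for the moment, N m; "width": finger opening in m.
Only numpy, scipy, OpenCV 4.12 (cv2) and the standard library are available. Lean on these libraries where they do the work, as an engineer would, in place of code of your own. Each camera call takes 0.05 s, during which the arm holds its last target. There are 200 camera calls.

## Working session

There is one attempt and no reset: what is moved stays moved. The work goes in short steps, Python scripts to look and compute and a tool call to move; the robot and the scene stay as the last step left them, time stands still between calls to the robot, and variables do not carry over. Pictures are saved under pics/ and viewed, about 8 in all and at most 12, crops included, and the job is handed in when it is done.

Besides the shell and the picture viewer there is one more tool, called after ">>>" by a JSON object that holds its "fn" and its "kwargs". servo_tool: Moves the arm, as the interface text tells. Its arguments: {"type":"object","properties":{"series":{"type":"string"}},"required":["series"]}

```bash
mkdir -p pics; cat > h.py <<'E'
import numpy as np, cv2
from bench import robot, snapshot, calibration
from scipy.spatial.transform import Rotation as R
def world(name,d,obs=None):
    c=calibration(name); h,w=d.shape
    K=np.array([[c['fx'],0,c['cx']],[0,c['fy'],c['cy']],[0,0,1.]]); D=np.array([c['k1'],0,0,0,0])
    u,v=np.meshgrid(np.arange(w),np.arange(h))
    n=cv2.undistortPoints(np.stack([u,v],-1).reshape(-1,1,2).astype(float),K,D).reshape(h,w,2)
    P=np.dstack([n*d[...,None],d])
    if name=='wrist':
        T=np.array(c['tool_from_camera']); P=P@T[:3,:3].T+T[:3,3]
        return P@R.from_euler('xyz',obs['ee_rot']).as_matrix().T+np.array(obs['tool_pos'])
    Rm=cv2.Rodrigues(np.array(c['rvec'],float))[0]
    return (P-np.array(c['tvec']).ravel())@Rm
def shot(name,tag):
    o=robot.get_obs(); p,d=snapshot(name); cv2.imwrite(f'pics/{tag}.png',p[...,::-1])
    W=world(name,d,o); np.savez(f'{tag}.npz',p=p,d=d,W=W); return p,d,W
E
python3 - <<'E'
from h import *
o=robot.get_obs(); print({k:np.round(v,3) for k,v in o.items()})
shot('top','top0'); shot('side','side0')
E
```

```text
{'time': np.float64(0.0), 'joint_positions': array([ 1.201,  0.088,  1.372, -0.   ,  1.684, -0.103]), 'qvel': array([-0.001,  0.001, -0.001, -0.002,  0.002, -0.001]), 'joint_torque': array([ 1.0000e-03, -3.4018e+01, -3.0244e+01,  7.2000e-02,  3.3000e-02,
       -0.0000e+00]), 'tool_pos': array([0.145, 0.53 , 0.204]), 'ee_rot': array([-3.139, -0.   ,  2.875]), 'wrist_force': array([ 1.09 , -0.465,  0.076]), 'wrist_torque': array([ 0.015,  0.034, -0.003]), 'width': np.float64(0.094)}
```

View pics/top0.png

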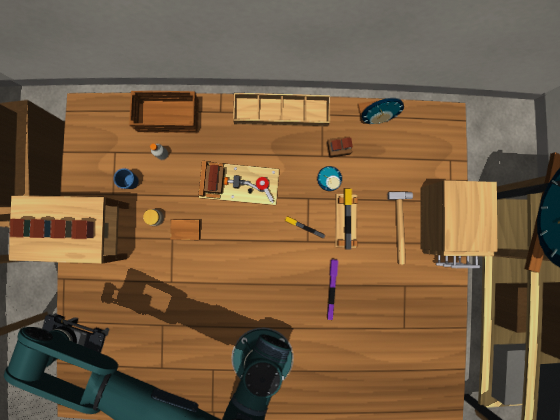

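View pics/side0.png

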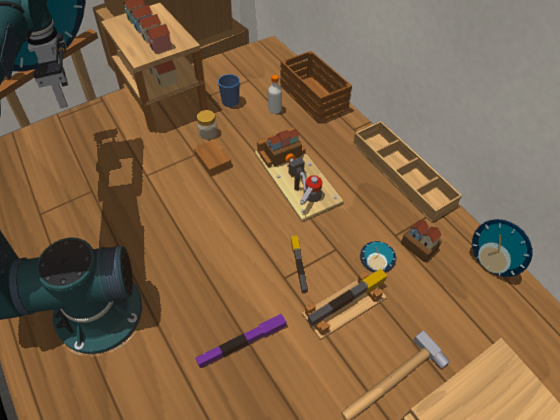

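Candidates: the bar in the rest (top 347,218; yellow end up), a small yellow-ended bar (305,227) and a purple bar (332,290). I choose the one in the rest, since it's the larger yellow one. The jig is at (240,183), with the red hub at (262,184).

```bash
python3 - <<'E'
from h import *
z=np.load('top0.npz'); W=z['W']
for n,(u,v) in dict(yel=(348,196),barmid=(347,220),bartail=(347,243),hub=(262,184),tangend=(272,200),fence=(203,178),jigcorn=(276,204),jig2=(278,170),small=(305,227),coaster=(330,178),bench=(300,260)).items(): print(n,W[v,u].round(3))
print(calibration('wrist'))
E
```

```text
yel [ 0.576 -0.284  0.055]
barmid [ 0.492 -0.281  0.056]
bartail [ 0.413 -0.282  0.056]
hub [0.608 0.014 0.078]
tangend [ 0.555 -0.021  0.072]
fence [0.626 0.217 0.062]
jigcorn [ 0.547 -0.037 -0.004]
jig2 [ 0.667 -0.042  0.013]
small [ 0.467 -0.14   0.017]
coaster [ 0.642 -0.227  0.017]
bench [ 0.35  -0.126  0.003]
{'fx': 290.3128718111839, 'fy': 290.3128718111839, 'cx': 279.3313667612835, 'cy': 204.4563304590817, 'k1': -0.020783118362599506, 'tool_from_camera': array([[-7.18899905e-04, -9.67625427e-01, -2.52389614e-01,
         7.42993329e-02],
       [ 9.99998350e-01, -2.74493296e-04, -1.79600111e-03,
         7.32766446e-04],
       [ 1.66857708e-03, -2.52390488e-01,  9.67624027e-01,
        -1.79084338e-01],
       [ 0.00000000e+00,  0.00000000e+00,  0.00000000e+00,
         1.00000000e+00]])}
```

```bash
cat >> h.py <<'E'
import json
def cmd(): return np.array(json.load(open('cmd.json')))   # x y z yaw commanded
def to(pts, c=None):
    """world waypoints (x,y,z,yaw) -> tool shifts cm + turn from commanded pose c"""
    c=cmd() if c is None else np.array(c)
    M=(R.from_euler('z',c[3])*R.from_euler('x',np.pi)).as_matrix()
    return [np.r_[100*(M.T@(np.array(p[:3])-c[:3])), (c[3]-p[3]+np.pi)%(2*np.pi)-np.pi] for p in pts]
def done(s,c=None):
    """apply executed row (dx dy dz cm, turn) to commanded pose"""
    c=cmd() if c is None else np.array(c)
    M=(R.from_euler('z',c[3])*R.from_euler('x',np.pi)).as_matrix()
    n=np.r_[c[:3]+M@np.array(s[:3])/100, c[3]-s[3]]; json.dump(list(n),open('cmd.json','w')); return n
E
echo "[0.145,0.531,0.206,2.875]">cmd.json
python3 -c "
from h import *
print(to([(.42,-.14,.28,np.pi)]))"
```

```text
[array([-44.20576518, -57.4848704 ,  -7.4       ,  -0.26659265])]
```

>>> {"fn": "servo_tool", "kwargs": {"series": "-1 -44.2 -57.5 -7.4 -0.267;-1 -44.2 -57.5 -7.4 -0.267;-1 -44.2 -57.5 -7.4 -0.267;-1 -44.2 -57.5 -7.4 -0.267;-1 -44.2 -57.5 -7.4 -0.267;-1 -44.2 -57.5 -7.4 -0.267;-1 -44.2 -57.5 -7.4 -0.267;-1 -44.2 -57.5 -7.4 -0.267;-1 -44.2 -57.5 -7.4 -0.267;-1 -44.2 -57.5 -7.4 -0.267;-1 -44.2 -57.5 -7.4 -0.267;-1 -44.2 -57.5 -7.4 -0.267;-1 -44.2 -57.5 -7.4 -0.267;-1 -44.2 -57.5 -7.4 -0.267;-1 -44.2 -57.5 -7.4 -0.267;-1 -44.2 -57.5 -7.4 -0.267;-1 -44.2 -57.5 -7.4 -0.267;-1 -44.2 -57.5 -7.4 -0.267;-1 -44.2 -57.5 -7.4 -0.267;-1 -44.2 -57.5 -7.4 -0.267"}}

```text
time: 1.77
tool_pos: [0.4196, -0.1412, 0.2785]
ee_rot: [3.14, -0.002, 3.14]
wrist_force: [0.1, -0.3, 0.8]
width: 0.0943
```

>>> {"fn": "servo_tool", "kwargs": {"series": "-1 0 0 0 0;-1 0 0 0 0;-1 0 0 0 0;-1 0 0 0 0"}}

```text
time: 2.1
tool_pos: [0.4196, -0.1395, 0.2797]
ee_rot: [-3.141, 0.001, -3.139]
wrist_force: [0.3, 0.3, -0.3]
width: 0.0938
```

```bash
python3 - <<'E'
from h import *
print(done([-44.2,-57.5,-7.4,-.267]))
o=robot.get_obs(); print(o['time'],o['tool_pos'],o['ee_rot'],o['joint_positions'],o['wrist_force'],abs(o['qvel']).max())
shot('wrist','w1')
E
```

```text
[ 0.41990453 -0.14013076  0.28        3.142     ]
2.1 [ 0.41958689 -0.13951329  0.27973169] [-3.14147046e+00  6.97959350e-04 -3.13949981e+00] [-4.49513711e-01 -1.57440740e-01  1.46205270e+00  2.01723648e-04
  1.83629937e+00 -2.02234984e+00] [ 0.34897977  0.26831445 -0.2944201 ] 0.003454706241831865
```

View pics/w1.png

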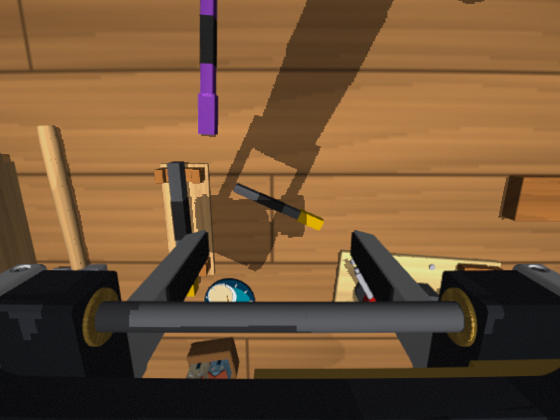

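Wrist view: the gripper hides the lower half. The rest with the bar is at (180,210), the small decoy at (280,207), and the handle at (365,285). I'll move further out for a clear view of both.

>>> {"fn": "servo_tool", "kwargs": {"series": "-1 -27 -4 0 0;-1 -27 -4 0 0;-1 -27 -4 0 0;-1 -27 -4 0 0;-1 -27 -4 0 0;-1 -27 -4 0 0;-1 -27 -4 0 0;-1 -27 -4 0 0;-1 -27 -4 0 0;-1 -27 -4 0 0;-1 -27 -4 0 0;-1 -27 -4 0 0;-1 -27 -4 0 0"}}

```text
time: 3.23
tool_pos: [0.6889, -0.1805, 0.2815]
ee_rot: [-3.141, 0.002, 3.142]
wrist_force: [-0.0, -0.9, -0.1]
width: 0.0941
```

```bash
python3 - <<'E'
from h import *
print(done([-27,-4,0,0]))
o=robot.get_obs(); print(o['time'],o['tool_pos'],o['ee_rot'],abs(o['qvel']).max())
shot('wrist','w2')
E
```

```text
[ 0.6899208  -0.18002078  0.28        3.142     ]
3.2333 [ 0.68893791 -0.180451    0.28150803] [-3.14081612e+00  2.34857226e-03  3.14158395e+00] 0.010646694620815498
```

View pics/w2.png

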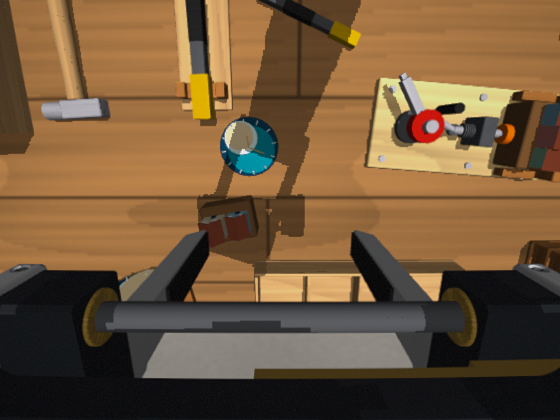

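Hub is at (428,126), the tang end at (404,77), and the socket mouth at (201,117). The coaster at (249,145) lies beyond the socket. Now fitting with depth.

```bash
python3 - <<'E'
from h import *
def line(P):
    m=P.mean(0); d=np.linalg.svd(P-m)[2][0]; return m,d
for f in ('w2','top0','side0','w1'):
    z=np.load(f+'.npz'); p=z['p'].astype(int); W=z['W']; r,g,b=p[...,0],p[...,1],p[...,2]
    x,y,h=W[...,0],W[...,1],W[...,2]
    bar=(h>.046)&(h<.065)&(x>.36)&(x<.64)&(y<-.24)&(y>-.33)
    if bar.sum()>20:
        P=W[bar]; c,(w,l),a=cv2.minAreaRect(P[:,:2].astype(np.float32)); m,d=line(P[:,:2]); d=d*np.sign(d[0])
        s=(P[:,:2]-m)@d; print(f,'bar n',bar.sum(),'ctr',np.round(c,4),'size',round(w,3),round(l,3),'yaw',np.arctan2(d[1],d[0]).round(4),'ends',(m+d*s.min()).round(4),(m+d*s.max()).round(4),'z',np.percentile(P[:,2],[10,50,90]).round(4))
        ye=bar&(r>150)&(g>110)&(b<80); 
        if ye.sum()>5: print('  yellow x',x[ye].min().round(4),x[ye].max().round(4),'y mid',(np.percentile(y[ye],[2,98])).round(4))
    red=(r>150)&(g<70)&(b<70)&(h>.05)&(x>.5)&(x<.7)&(y>-.05)&(y<.08)
    if red.sum()>5: 
        c,ra=cv2.minEnclosingCircle(W[red][:,:2].astype(np.float32)); print(f,'hub',np.round(c,4),ra,np.percentile(h[red],[5,50,95]).round(4), red.sum())
    t=(h>.058)&(h<.08)&(abs(r-b)<40)&(r>90)&(x<.60)&(x>.52)&(y>-.08)&(y<.02)
    if t.sum()>8:
        P=W[t]; m,d=line(P[:,:2]); d=-d*np.sign(d[0]); s=(P[:,:2]-m)@d
        print(f,'tang n',t.sum(),'dir',d.round(4),'yaw',np.arctan2(d[1],d[0]).round(4),'end',(m+d*s.max()).round(4),'in',(m+d*s.min()).round(4),'z',np.percentile(P[:,2],[10,50,90]).round(4))
    board=(h>.010)&(h<.02)&(x>.5)&(x<.72)&(y>-.09)&(y<.1)&(r>150)
    if f in('w2','top0'):
        B=W[board][:,:2]; 
        e=np.array([[q,B[abs(B[:,0]-q)<.004][:,1].min()] for q in np.arange(.57,.65,.01)]); print(f,'jig -y edge',e.round(4).tolist())
        e2=np.array([[B[abs(B[:,1]-q)<.004][:,0].min(),B[abs(B[:,1]-q)<.004][:,0].max()] for q in np.arange(-.02,.1,.02)]); print(e2.round(4).tolist())
E
```

```text
w2 bar n 2004 ctr [ 0.5299 -0.2868] size 0.142 0.024 yaw 0.0118 ends [ 0.4589 -0.2864] [ 0.6008 -0.2847] z [0.0525 0.054  0.0552]
  yellow x 0.5455 0.6008 y mid [-0.2972 -0.2744]
w2 hub [0.6117 0.0134] 0.021499942988157272 [0.0693 0.0705 0.0719] 640
w2 tang n 395 dir [-0.8638 -0.5039] yaw -2.6135 end [ 0.5469 -0.0247] in [0.5938 0.0027] z [0.0667 0.0686 0.0697]
w2 jig -y edge [[0.57, -0.0385], [0.58, -0.0388], [0.59, -0.0398], [0.6, -0.0406], [0.61, -0.0413], [0.62, -0.0409], [0.63, -0.042], [0.64, -0.0424], [0.65, -0.0437]]
[[0.5438, 0.6723], [0.5604, 0.6737], [0.5462, 0.6752], [0.5489, 0.6769], [0.5502, 0.6786], [0.5513, 0.68]]
top0 bar n 389 ctr [ 0.4964 -0.2861] size 0.056 0.208 yaw 0.0128 ends [ 0.3924 -0.2848] [ 0.6004 -0.2822] z [0.0495 0.0533 0.0569]
  yellow x 0.5477 0.6005 y mid [-0.2958 -0.2731]
top0 hub [0.6121 0.0143] 0.02149599976837635 [0.067  0.0708 0.0752] 95
top0 tang n 52 dir [-0.8606 -0.5093] yaw -2.6073 end [ 0.5491 -0.0226] in [0.5922 0.0029] z [0.0654 0.0688 0.0717]
top0 jig -y edge [[0.57, -0.0365], [0.58, -0.0362], [0.59, -0.0359], [0.6, -0.0394], [0.61, -0.0
[... 221 characters left out ...]
size 0.059 0.211 yaw 0.0187 ends [ 0.3916 -0.2901] [ 0.6026 -0.2861] z [0.0511 0.0549 0.0574]
  yellow x 0.4571 0.6027 y mid [-0.2966 -0.2741]
side0 hub [0.6101 0.0128] 0.021231530234217644 [0.0694 0.0722 0.0752] 98
side0 tang n 90 dir [-0.855  -0.5186] yaw -2.5964 end [ 0.5464 -0.0254] in [0.5936 0.0032] z [0.0656 0.0697 0.0719]
w1 bar n 1172 ctr [ 0.4961 -0.2864] size 0.211 0.02 yaw 0.0377 ends [ 0.3908 -0.2889] [ 0.6013 -0.2809] z [0.0517 0.0538 0.055 ]
  yellow x 0.5831 0.6012 y mid [-0.2843 -0.2738]
w1 hub [0.5966 0.0018] 0.0031540875788778067 [0.069  0.0704 0.0712] 10
w1 tang n 155 dir [-0.8812 -0.4727] yaw -2.6493 end [ 0.547  -0.0255] in [5.946e-01 1.000e-04] z [0.0668 0.0683 0.0694]
```

```bash
python3 - <<'E'
from h import *
for f in ('w2','w1'):
    z=np.load(f+'.npz'); W=z['W']; x,y,h=W[...,0],W[...,1],W[...,2]
    bar=(h>.0505)&(h<.065)&(y<-.24)&(y>-.33)
    for q in np.arange(.40,.60,.015):
        s=bar&(abs(x-q)<.007)
        if s.sum()>15: print(f,q.round(3),s.sum(),np.percentile(y[s],[3,97]).round(4),np.percentile(y[s],[3,97]).mean().round(4))
    # rest: saddle cheeks and board
    b=(h>.008)&(h<.0125)&(y<-.2)&(y>-.37)&(x>.35)&(x<.62)
    print('board',cv2.minAreaRect(W[b][:,:2].astype(np.float32)) if b.sum()>20 else 0)
    k=(h>.034)&(h<.045)&(y<-.2)&(y>-.37)&(x>.35)&(x<.62)
    for q in (.42,.57):
        s=k&(abs(x-q)<.03); print('cheek',q,s.sum(),[ (np.round(np.r_[W[s&(y>-.286)].mean(0),W[s&(y<-.286)].mean(0)],4)) if s.sum()>10 else 0])
E
```

```text
w2 0.46 106 [-0.2959 -0.2779] -0.2869
w2 0.475 192 [-0.2958 -0.2776] -0.2867
w2 0.49 188 [-0.2954 -0.2774] -0.2864
w2 0.505 170 [-0.2948 -0.278 ] -0.2864
w2 0.52 159 [-0.2938 -0.2782] -0.286
w2 0.535 160 [-0.2948 -0.278 ] -0.2864
w2 0.55 213 [-0.2971 -0.2746] -0.2859
w2 0.565 204 [-0.297  -0.2744] -0.2857
w2 0.58 203 [-0.2966 -0.274 ] -0.2853
w2 0.595 177 [-0.2963 -0.2739] -0.2851
board ((0.5314972400665283, -0.2631988525390625), (0.17691336572170258, 0.12575408816337585), 0.03814264386892319)
cheek 0.42 0 [0]
cheek 0.57 383 [array([ 0.5652, -0.2655,  0.0409,  0.5632, -0.3148,  0.0414])]
w1 0.4 131 [-0.2969 -0.28  ] -0.2884
w1 0.415 130 [-0.2964 -0.2796] -0.288
w1 0.43 119 [-0.296  -0.2794] -0.2877
w1 0.445 122 [-0.297  -0.2791] -0.2881
w1 0.46 121 [-0.2964 -0.2786] -0.2875
w1 0.475 121 [-0.2967 -0.2782] -0.2874
w1 0.49 118 [-0.2958 -0.2781] -0.2869
w1 0.505 63 [-0.296  -0.2822] -0.2891
w1 0.595 50 [-0.2844 -0.2738] -0.2791
board ((0.4857250452041626, -0.2643371820449829), (0.2702784538269043, 0.12476728856563568), 0.8415940403938293)
cheek 0.42 395 [array([ 0.4151, -0.269 ,  0.0404,  0.4117, -0.3144,  0.0408])]
cheek 0.57 107 [array([ 0.5703, -0.2631,  0.0406,     nan,     nan,     nan])]<stdin>:13: RuntimeWarning: Mean of empty slice.
  ret = um.true_divide(
```

```bash
python3 -c "
from h import *
print(to([(.476,-.287,.12,3.157),(.476,-.287,.022,3.157)]))"
```

```text
[array([ 2.13964358e+01, -1.06892075e+01,  1.60000000e+01, -1.50000000e-02]), array([ 2.13964358e+01, -1.06892075e+01,  2.58000000e+01, -1.50000000e-02])]
```

>>> {"fn": "servo_tool", "kwargs": {"series": "-1 21.4 -10.7 16 -0.015;-1 21.4 -10.7 16 -0.015;-1 21.4 -10.7 16 -0.015;-1 21.4 -10.7 16 -0.015;-1 21.4 -10.7 16 -0.015;-1 21.4 -10.7 16 -0.015;-1 21.4 -10.7 16 -0.015;-1 21.4 -10.7 16 -0.015;-1 21.4 -10.7 16 -0.015;-1 21.4 -10.7 16 -0.015;-1 21.4 -10.7 18.5 -0.015;-1 21.4 -10.7 21 -0.015;-1 21.4 -10.7 23.5 -0.015;-1 21.4 -10.7 24.8 -0.015;-1 21.4 -10.7 25.8 -0.015;-1 21.4 -10.7 25.8 -0.015;-1 21.4 -10.7 25.8 -0.015"}}

```text
time: 4.7
tool_pos: [0.4774, -0.2878, 0.0226]
ee_rot: [-3.14, 0.002, -3.125]
wrist_force: [0.3, 0.2, 0.6]
width: 0.0937
```

>>> {"fn": "servo_tool", "kwargs": {"series": "-0.3 0 0 0 0;0 0 0 0 0;0.3 0 0 0 0;0.6 0 0 0 0;1 0 0 0 0;1 0 0 0 0;1 0 0 0 0;1 0 0 0 0;1 0 0 0 0;1 0 0 0 0"}}

```text
time: 5.53
tool_pos: [0.4757, -0.2876, 0.0214]
ee_rot: [3.141, -0.0, -3.126]
wrist_force: [0.1, 0.3, 0.5]
width: 0.0304
```

```bash
python3 - <<'E'
from h import *
print(done([21.4,-10.7,25.8,-.015]))
o=robot.get_obs(); print({k:np.round(v,3) for k,v in o.items()})
E
```

```text
[ 0.4759644  -0.28710794  0.022       3.157     ]
{'time': np.float64(5.533), 'joint_positions': array([-0.646,  0.209,  1.609,  0.   ,  1.324, -2.232]), 'qvel': array([-0.   , -0.002,  0.001,  0.   ,  0.001, -0.   ]), 'joint_torque': array([-3.0000e-03, -3.6294e+01, -2.7379e+01, -5.6000e-02,  5.0000e-02,
        0.0000e+00]), 'tool_pos': array([ 0.476, -0.288,  0.021]), 'ee_rot': array([ 3.141, -0.   , -3.126]), 'wrist_force': array([0.136, 0.304, 0.541]), 'wrist_torque': array([ 0.052,  0.002, -0.023]), 'width': np.float64(0.03)}
```

>>> {"fn": "servo_tool", "kwargs": {"series": "1 0 0 0 0;1 0 0 0 0;1 0 0 0 0;1 0 0 0 0;1 0 0 0 0;1 0 0 0 0"}}

```text
time: 6.03
tool_pos: [0.4758, -0.2876, 0.0214]
ee_rot: [3.142, -0.0, -3.126]
wrist_force: [1.0, -0.2, -0.7]
width: 0.018
```

```bash
python3 - <<'E'
from h import *
c=cmd(); u=np.array([np.cos(-2.607),np.sin(-2.607)]); q=np.array([.6117,.0134])+.235*u
print(q,to([(c[0],c[1],.13,c[3]),(*q,.13,3.676),(*q,.0435,3.676)]))
E
```

```text
[ 0.40948808 -0.10633028] [array([ 0.00000000e+00,  1.32261854e-15, -1.08000000e+01,  0.00000000e+00]), array([  6.36832342,  18.17803822, -10.8       ,  -0.519     ]), array([ 6.36832342, 18.17803822, -2.15      , -0.519     ])]
```

>>> {"fn": "servo_tool", "kwargs": {"series": "1 0 0 -1 0;1 0 0 -2.5 0;1 0 0 -4.5 0;1 0 0 -7 0;1 0 0 -9.5 0;1 0 0 -10.8 0;1 1 3 -10.8 -0.08;1 2 6 -10.8 -0.17;1 3 9 -10.8 -0.26;1 4.2 12 -10.8 -0.35;1 5.2 15 -10.8 -0.43;1 6 17 -10.8 -0.5;1 6.4 18.2 -10.8 -0.519;1 6.4 18.2 -9 -0.519;1 6.4 18.2 -7 -0.519;1 6.4 18.2 -5 -0.519;1 6.4 18.2 -3 -0.519;1 6.4 18.2 -2.1 -0.519;1 6.4 18.2 -2.1 -0.519;1 6.4 18.2 -2.1 -0.519"}}

```text
time: 7.7
tool_pos: [0.409, -0.1068, 0.0425]
ee_rot: [3.141, -0.001, -2.608]
wrist_force: [0.2, -0.3, -3.2]
width: 0.0178
```

```bash
cat > fit.py <<'E'
from h import *
import sys
print(cmd())
o=robot.get_obs(); print('t',o['time'],o['tool_pos'].round(4),o['ee_rot'].round(4),o['wrist_force'].round(2),'j',o['joint_positions'].round(3))
for f in ('side','top','wrist'):
    p,d,W=shot(f,f+sys.argv[1]); x,y,h=W[...,0],W[...,1],W[...,2]; p=p.astype(int); r,g,b=p[...,0],p[...,1],p[...,2]
    u=-np.array([np.cos(cmd()[3]),np.sin(cmd()[3])]); n=np.array([-u[1],u[0]])
    Q=W[...,:2]-np.array(o['tool_pos'][:2]); s=Q@u; t=Q@n
    k=(h>.058)&(h<.085)&(abs(t)<.03)&(s>-.1)&(s<.26)
    print(f,'along-bar frame of the tool:')
    for q in np.arange(-.08,.24,.015):
        m=k&(abs(s-q)<.0075)
        if m.sum()>4: print(' s%.3f n%d t %.4f..%.4f z %.4f'%(q,m.sum(),*np.percentile(t[m],[5,95]),np.median(h[m])))
    ye=k&(r>150)&(g>110)&(b<80)
    if ye.sum()>5: print(' yellow s',np.percentile(s[ye],[2,98]).round(4))
    red=(r>150)&(g<70)&(b<70)&(h>.05)&(abs(t)<.06)&(s>.1)&(s<.3)
    if red.sum()>15: c,ra=cv2.minEnclosingCircle(np.c_[s[red],t[red]].astype(np.float32)); print(' hub s,t',np.round(c,4),round(ra,4))
E
python3 -c "
from h import *
print(done([6.4,18.2,-2.1,-.519]))"; python3 fit.py 3
```

```text
[ 0.40916797 -0.10611557  0.043       3.676     ]
[ 0.40916797 -0.10611557  0.043       3.676     ]
t 7.7 [ 0.409  -0.1068  0.0425] [ 3.1410e+00 -6.0000e-04 -2.6081e+00] [ 0.24 -0.32 -3.24] j [-0.39  -0.105  1.893 -0.     1.355 -2.494]
side along-bar frame of the tool:
 s-0.080 n68 t -0.0082..0.0083 z 0.0740
 s-0.065 n60 t -0.0082..0.0078 z 0.0756
 s-0.050 n59 t -0.0081..0.0091 z 0.0749
 s-0.035 n59 t -0.0083..0.0088 z 0.0753
 s-0.020 n61 t -0.0084..0.0089 z 0.0753
 s-0.005 n109 t -0.0198..0.0187 z 0.0758
 s0.010 n13 t -0.0204..0.0090 z 0.0762
 s0.100 n15 t -0.0109..-0.0050 z 0.0760
 s0.115 n36 t -0.0110..0.0025 z 0.0755
 s0.130 n14 t -0.0106..0.0026 z 0.0753
 s0.160 n15 t -0.0032..0.0043 z 0.0649
 s0.175 n31 t -0.0051..0.0066 z 0.0695
 s0.190 n27 t -0.0046..0.0064 z 0.0694
 s0.205 n28 t -0.0056..0.0062 z 0.0698
 s0.220 n84 t -0.0163..0.0182 z 0.0708
 s0.235 n89 t -0.0194..0.0208 z 0.0737
 yellow s [0.0985 0.255 ]
 hub s,t [ 0.2342 -0.    ] 0.0208
top along-bar frame of the tool:
 s-0.080 n12 t -0.0037..0.0086 z 0.0764
 s-0.065 n5 t 0.0041..0.0088 z 0.0738
 s0.055 n9 t -0.0032..0.008
[... 270 characters left out ...]
0056 z 0.0694
 s0.205 n18 t -0.0042..0.0062 z 0.0677
 s0.220 n35 t -0.0140..0.0154 z 0.0707
 s0.235 n59 t -0.0189..0.0205 z 0.0722
 yellow s [0.0737 0.1258]
 hub s,t [0.2367 0.0004] 0.0214
wrist along-bar frame of the tool:
 s-0.080 n786 t -0.0077..0.0083 z 0.0762
 s-0.065 n1110 t -0.0078..0.0084 z 0.0763
 s-0.050 n1006 t -0.0077..0.0082 z 0.0763
 s-0.035 n952 t -0.0078..0.0083 z 0.0762
 s-0.020 n892 t -0.0080..0.0085 z 0.0765
 s-0.005 n1667 t -0.0182..0.0187 z 0.0764
 s0.010 n788 t -0.0080..0.0084 z 0.0765
 s0.025 n261 t -0.0080..0.0084 z 0.0765
 s0.040 n143 t -0.0078..0.0076 z 0.0761
 s0.055 n618 t -0.0080..0.0083 z 0.0760
 s0.070 n450 t -0.0109..0.0113 z 0.0757
 yellow s [-0.0596  0.0723]
```

>>> {"fn": "servo_tool", "kwargs": {"series": "1 -1 0 0 0;1 -2 0 0 0;1 -2.5 0 0 0;1 -3 0 0 0;1 -3.5 0 0 0;1 -4 0 0 0;1 -4.5 0 0 0;1 -4.5 0 0 0"}}

```text
time: 8.52
tool_pos: [0.4486, -0.0832, 0.0424]
ee_rot: [3.142, 0.001, -2.607]
wrist_force: [1.2, -0.1, -3.9]
width: 0.018
```

>>> {"fn": "servo_tool", "kwargs": {"series": "1 -0.5 0 0 0;1 -1 0 0 0;1 -1.5 0 0 0;1 -2 0 0 0;1 -2.5 0 0 0;1 -3 0 0 0;1 -3.3 0 0 0;1 -3.5 0 0 0;1 -3.5 0 0 0"}}

```text
time: 9.27
tool_pos: [0.4782, -0.0656, 0.0424]
ee_rot: [3.142, 0.0, -2.607]
wrist_force: [-0.1, -0.3, -2.7]
width: 0.018
```

```bash
python3 -c "
from h import *
print(done([-8,0,0,0]))"; python3 fit.py 4
```

```text
[ 0.47801362 -0.06536908  0.043       3.676     ]
[ 0.47801362 -0.06536908  0.043       3.676     ]
t 9.2667 [ 0.4782 -0.0656  0.0424] [ 3.1415e+00  1.0000e-04 -2.6069e+00] [-0.13 -0.32 -2.71] j [-0.254  0.031  1.762  0.     1.349 -2.359]
side along-bar frame of the tool:
 s-0.080 n66 t -0.0082..0.0083 z 0.0737
 s-0.065 n54 t -0.0082..0.0080 z 0.0754
 s-0.050 n51 t -0.0083..0.0087 z 0.0751
 s-0.035 n53 t -0.0082..0.0089 z 0.0759
 s-0.020 n50 t -0.0083..0.0093 z 0.0761
 s-0.005 n109 t -0.0197..0.0184 z 0.0761
 s0.010 n24 t -0.0200..0.0102 z 0.0760
 s0.115 n18 t -0.0104..-0.0029 z 0.0754
 s0.130 n23 t -0.0122..0.0020 z 0.0717
 s0.145 n71 t -0.0185..0.0034 z 0.0726
 s0.160 n44 t -0.0197..0.0072 z 0.0726
 s0.175 n23 t -0.0130..0.0157 z 0.0719
 yellow s [0.108  0.1759]
 hub s,t [0.1537 0.002 ] 0.0221
top along-bar frame of the tool:
 s-0.080 n18 t -0.0071..0.0095 z 0.0747
 s-0.065 n25 t -0.0067..0.0093 z 0.0749
 s-0.050 n20 t -0.0049..0.0097 z 0.0754
 s0.085 n20 t -0.0078..0.0119 z 0.0756
 s0.100 n33 t -0.0092..0.0123 z 0.0748
 s0.115 n32 t -0.0093..0.0118 z 0.0753
 s0.130 n23 t -0.0080..0.0097 z 0.0719
 s0.145 n48 t -0.0169..0.0172 z 0.0711
 s0.160 n53 t -0.0187..0.0201 z 0.0715
 s0.175 n24 t -0.0124..0.0144 z 0.0714
 yellow s [0.0835 0.1251]
 hub s,t [0.1559 0.0008] 0.0213
wrist along-bar frame of the tool:
 s-0.080 n898 t -0.0068..0.0092 z 0.0748
 s-0.065 n1085 t -0.0069..0.0094 z 0.0748
 s-0.050 n1012 t -0.0068..0.0091 z 0.0748
 s-0.035 n932 t -0.0069..0.0093 z 0.0748
 s-0.020 n906 t -0.0070..0.0094 z 0.0750
 s-0.005 n1684 t -0.0175..0.0197 z 0.0749
 s0.010 n782 t -0.0070..0.0093 z 0.0750
 s0.025 n197 t -0.0071..0.0094 z 0.0748
 s0.040 n197 t -0.0069..0.0092 z 0.0745
 s0.055 n611 t -0.0070..0.0093 z 0.0744
 s0.070 n395 t -0.0100..0.0122 z 0.0740
```

>>> {"fn": "servo_tool", "kwargs": {"series": "1 -0.15 0 0 0;1 -0.3 0 0 0;1 -0.4 0 0 0;1 -0.4 0 0 0"}}

```text
time: 9.75
tool_pos: [0.4815, -0.0638, 0.0425]
ee_rot: [-3.142, 0.0, -2.607]
wrist_force: [0.7, -0.1, -3.8]
width: 0.0178
```

>>> {"fn": "servo_tool", "kwargs": {"series": "1 -0.05 0 0 0;1 -0.1 0 0 0;1 -0.1 0 0 0"}}

```text
time: 10.0
tool_pos: [0.4817, -0.0636, 0.0424]
ee_rot: [3.141, -0.001, -2.607]
wrist_force: [-2.9, -1.2, -1.8]
width: 0.0177
```

>>> {"fn": "servo_tool", "kwargs": {"series": "1 0.03 0.15 0 0.01;1 0.02 0.3 0 0.02;1 0 0.75 0 0.05;1 -0.04 1.35 0 0.09;1 -0.1 1.94 0 0.13;1 -0.1 1.94 0 0.13"}}

```text
time: 10.5
tool_pos: [0.4736, -0.0475, 0.0427]
ee_rot: [-3.138, 0.0, -2.74]
wrist_force: [1.4, -6.3, -4.4]
width: 0.0179
```

```bash
python3 - <<'E'
from h import *
done([-.5,0,0,0]); print(done([-.1,1.94,0,.13]))
o=robot.get_obs(); print({k:np.round(v,3) for k,v in o.items() if k in('tool_pos','ee_rot','wrist_force','wrist_torque','joint_positions')})
E
```

```text
[ 0.47329602 -0.04561803  0.043       3.546     ]
{'joint_positions': array([-0.217,  0.014,  1.778, -0.003,  1.346, -2.188]), 'tool_pos': array([ 0.474, -0.047,  0.043]), 'ee_rot': array([-3.138,  0.   , -2.74 ]), 'wrist_force': array([ 1.382, -6.29 , -4.445]), 'wrist_torque': array([-1.1  ,  0.088, -0.53 ])}
```

>>> {"fn": "servo_tool", "kwargs": {"series": "1 0 0.45 0 0.04;1 -0.03 0.9 0 0.075;1 -0.08 1.5 0 0.115;1 -0.15 2.1 0 0.155;1 -0.24 2.68 0 0.195;1 -0.36 3.27 0 0.235;1 -0.47 3.71 0 0.265;1 -0.47 3.71 0 0.265"}}

```text
time: 11.17
tool_pos: [0.463, -0.0116, 0.0426]
ee_rot: [-3.137, -0.0, -3.003]
wrist_force: [-0.4, -5.7, -3.1]
width: 0.0178
```

```bash
cat > st.py <<'E'
from h import *
import sys
if len(sys.argv)>1: done([float(a) for a in sys.argv[1:5]])
c=cmd(); P=np.array([.6108,.0128]); o=robot.get_obs(); f=o['wrist_force']; q=np.array(o['tool_pos'][:2])-P
yaw=o['ee_rot'][2]%(2*np.pi); y=np.array([np.sin(yaw),-np.cos(yaw)]); x=np.array([np.cos(yaw),np.sin(yaw)])
F=-(f[:2]@y); M=-o['wrist_torque'][2]
f1=(.075*F-M)/.05; 
print('t %.2f cmd'%o['time'],c.round(4),'rad %.4f (cmd %.4f) ang %.4f tool yaw %.4f'%(np.hypot(*q),np.hypot(*(c[:2]-P)),np.arctan2(q[1],q[0])%(2*np.pi),yaw),'tang F %.2f radialF %.2f Fz %.2f M %.3f f1 %.1f f2 %.1f'%(F,f[:2]@x,f[2],M,f1,F+f1),'j6 %.3f'%o['joint_positions'][5])
E
python3 st.py -.47 3.71 0 .265
```

```text
t 11.17 cmd [ 0.463  -0.0097  0.043   3.281 ] rad 0.1498 (cmd 0.1495) ang 3.3054 tool yaw 3.2800 tang F 5.57 radialF 1.16 Fz -3.14 M 0.162 f1 5.1 f2 10.7 j6 -1.853
```

>>> {"fn": "servo_tool", "kwargs": {"series": "1 0 0.45 0 0.03;1 -0.03 0.9 0 0.06;1 -0.08 1.5 0 0.1;1 -0.15 2.1 0 0.14;1 -0.24 2.68 0 0.18;1 -0.36 3.27 0 0.22;1 -0.47 3.71 0 0.25;1 -0.47 3.71 0 0.25"}}

```text
time: 11.83
tool_pos: [0.4614, 0.0255, 0.0425]
ee_rot: [-3.137, -0.002, 3.03]
wrist_force: [-3.8, -7.1, -1.7]
width: 0.0178
```

```bash
python3 st.py -.47 3.71 0 .25
```

```text
t 11.83 cmd [0.4625 0.0277 0.043  3.031 ] rad 0.1499 (cmd 0.1490) ang 3.0569 tool yaw 3.0302 tang F 7.46 radialF 2.98 Fz -1.69 M 0.082 f1 9.5 f2 17.0 j6 -1.522
```

>>> {"fn": "servo_tool", "kwargs": {"series": "1 0.05 0.45 0 0.03;1 0.04 0.9 0 0.06;1 0.03 1.5 0 0.1;1 0 2.1 0 0.14;1 -0.08 2.68 0 0.18;1 -0.18 3.27 0 0.22;1 -0.27 3.71 0 0.25;1 -0.27 3.71 0 0.25"}}

```text
time: 12.5
tool_pos: [0.4693, 0.0625, 0.0424]
ee_rot: [-3.138, 0.001, 2.78]
wrist_force: [-0.5, -5.9, -3.3]
width: 0.0177
```

```bash
python3 st.py -.27 3.71 0 .25
```

```text
t 12.50 cmd [0.4693 0.0643 0.043  2.781 ] rad 0.1500 (cmd 0.1506) ang 2.8042 tool yaw 2.7801 tang F 5.67 radialF -1.66 Fz -3.29 M 0.086 f1 6.8 f2 12.5 j6 -1.193
```

>>> {"fn": "servo_tool", "kwargs": {"series": "1 0 0.45 0 0.03;1 -0.02 0.9 0 0.06;1 -0.06 1.5 0 0.1;1 -0.12 2.1 0 0.14;1 -0.2 2.68 0 0.18;1 -0.31 3.27 0 0.22;1 -0.41 3.71 0 0.25;1 -0.41 3.71 0 0.25"}}

```text
time: 13.17
tool_pos: [0.4864, 0.0969, 0.0423]
ee_rot: [-3.141, 0.0, 2.53]
wrist_force: [0.6, -2.6, -4.4]
width: 0.0179
```

```bash
python3 st.py -.41 3.71 0 .25
```

```text
t 13.17 cmd [0.4862 0.0976 0.043  2.531 ] rad 0.1502 (cmd 0.1507) ang 2.5472 tool yaw 2.5303 tang F 1.77 radialF -1.99 Fz -4.39 M 0.177 f1 -0.9 f2 0.9 j6 -0.876
```

>>> {"fn": "servo_tool", "kwargs": {"series": "1 0 0.2 0 0.013;1 0 0.4 0 0.027;1 -0.01 0.6 0 0.04;1 -0.03 0.8 0 0.053;1 -0.04 1 0 0.067;1 -0.04 1 0 0.067"}}

```text
time: 13.67
tool_pos: [0.4923, 0.1055, 0.0424]
ee_rot: [3.141, -0.001, 2.463]
wrist_force: [0.1, -2.1, -4.1]
width: 0.0177
```

```bash
python3 st.py -.04 1 0 .067
```

```text
t 13.67 cmd [0.4923 0.1055 0.043  2.464 ] rad 0.1504 (cmd 0.1505) ang 2.4779 tool yaw 2.4630 tang F 1.56 radialF -1.40 Fz -4.13 M 0.156 f1 -0.8 f2 0.8 j6 -0.794
```

>>> {"fn": "servo_tool", "kwargs": {"series": "1 0 0.15 0 0.01;1 0 0.3 0 0.02;1 -0.01 0.45 0 0.03;1 -0.01 0.45 0 0.03"}}

```text
time: 14.0
tool_pos: [0.4951, 0.1091, 0.0424]
ee_rot: [3.141, -0.001, 2.433]
wrist_force: [0.1, -2.4, -4.7]
width: 0.0181
```

```bash
python3 st.py -.01 0.45 0 .03
```

```text
t 14.00 cmd [0.4952 0.109  0.043  2.434 ] rad 0.1505 (cmd 0.1504) ang 2.4477 tool yaw 2.4334 tang F 1.77 radialF -1.63 Fz -4.72 M 0.111 f1 0.4 f2 2.2 j6 -0.759
```

>>> {"fn": "servo_tool", "kwargs": {"series": "1 0 0.15 0 0.01;1 0 0.3 0 0.02;1 0 0.3 0 0.02"}}

```text
time: 14.25
tool_pos: [0.4971, 0.1114, 0.0425]
ee_rot: [3.141, -0.001, 2.414]
wrist_force: [-0.5, -1.8, -3.6]
width: 0.0178
```

```bash
python3 st.py 0 0.3 0 .02
```

```text
t 14.25 cmd [0.4971 0.1113 0.043  2.414 ] rad 0.1505 (cmd 0.1504) ang 2.4271 tool yaw 2.4135 tang F 1.63 radialF -0.81 Fz -3.58 M 0.134 f1 -0.3 f2 1.4 j6 -0.735
```

>>> {"fn": "servo_tool", "kwargs": {"series": "1 0 0.15 0 0.01;1 0 0.3 0 0.015;1 0 0.3 0 0.015"}}

```text
time: 14.5
tool_pos: [0.4994, 0.1138, 0.0426]
ee_rot: [3.14, -0.001, 2.399]
wrist_force: [-0.4, 0.2, -5.0]
width: 0.0178
```

```bash
python3 st.py 0 0.3 0 .015
```

```text
t 14.50 cmd [0.4991 0.1135 0.043  2.399 ] rad 0.1504 (cmd 0.1504) ang 2.4052 tool yaw 2.3990 tang F 0.12 radialF 0.37 Fz -5.02 M -0.052 f1 1.2 f2 1.4 j6 -0.716
```

>>> {"fn": "servo_tool", "kwargs": {"series": "1 0 0.1 0 0.005;1 0 0.2 0 0.01;1 0 0.2 0 0.01"}}

```text
time: 14.75
tool_pos: [0.5007, 0.1152, 0.0426]
ee_rot: [3.14, -0.001, 2.389]
wrist_force: [-1.3, 1.9, -3.7]
width: 0.0182
```

```bash
python3 st.py 0 0.2 0 .01
```

```text
t 14.75 cmd [0.5005 0.115  0.043  2.389 ] rad 0.1504 (cmd 0.1504) ang 2.3925 tool yaw 2.3890 tang F -0.48 radialF 2.29 Fz -3.70 M -0.140 f1 2.1 f2 1.6 j6 -0.704
```

>>> {"fn": "servo_tool", "kwargs": {"series": "1 0.02 0.1 0 0.005;1 0.05 0.2 0 0.008;1 0.05 0.2 0 0.008"}}

```text
time: 15.0
tool_pos: [0.5017, 0.1164, 0.0427]
ee_rot: [3.141, 0.0, 2.381]
wrist_force: [-0.9, 0.5, -3.3]
width: 0.0179
```

```bash
python3 st.py 0.05 0.2 0 .008
```

```text
t 15.00 cmd [0.5015 0.1168 0.043  2.381 ] rad 0.1504 (cmd 0.1509) ang 2.3819 tool yaw 2.3808 tang F 0.27 radialF 1.00 Fz -3.32 M -0.007 f1 0.5 f2 0.8 j6 -0.692
```

>>> {"fn": "servo_tool", "kwargs": {"series": "1 0 0.1 0 0.005;1 0 0.2 0 0.008;1 0 0.2 0 0.008"}}

```text
time: 15.25
tool_pos: [0.5027, 0.1174, 0.0425]
ee_rot: [-3.141, 0.0, 2.372]
wrist_force: [-1.2, 0.6, -4.5]
width: 0.0178
```

```bash
python3 st.py 0 0.2 0 .008; python3 fit.py 5 | grep -v j6
```

```text
t 15.25 cmd [0.5029 0.1182 0.043  2.373 ] rad 0.1504 (cmd 0.1509) ang 2.3724 tool yaw 2.3723 tang F 0.43 radialF 1.31 Fz -4.45 M 0.107 f1 -1.5 f2 -1.1 j6 -0.681
[0.5028613  0.11822555 0.043      2.373     ]
t 15.25 [0.5027 0.1174 0.0425] [-3.1409e+00  1.0000e-04  2.3723e+00] [-1.24  0.6  -4.45] j [ 1.200e-01  1.050e-01  1.683e+00 -1.000e-03  1.354e+00 -6.810e-01]
side along-bar frame of the tool:
 s-0.080 n43 t -0.0106..0.0044 z 0.0755
 s-0.065 n32 t -0.0104..0.0036 z 0.0727
 s-0.005 n15 t -0.0226..-0.0177 z 0.0641
 s0.010 n18 t -0.0223..0.0073 z 0.0659
 s0.025 n58 t -0.0102..0.0064 z 0.0746
 s0.040 n53 t -0.0105..0.0068 z 0.0755
 s0.055 n53 t -0.0096..0.0066 z 0.0748
 s0.070 n63 t -0.0130..0.0099 z 0.0747
 s0.085 n64 t -0.0133..0.0106 z 0.0751
 s0.100 n69 t -0.0135..0.0117 z 0.0752
 s0.115 n68 t -0.0125..0.0099 z 0.0751
 s0.130 n59 t -0.0144..0.0122 z 0.0725
 s0.145 n86 t -0.0197..0.0205 z 0.0727
 s0.160 n86 t -0.0190..0.0169 z 0.0723
 s0.175 n12 t -0.0087..0.0110 z 0.0704
 hub s,t [0.1506 0.001 ] 0.0219
top along-bar frame of the tool:
 s-0.080 n20 t -0.0073..0.0091 z 0.0758
 s-0.0
[... 201 characters left out ...]
2 t -0.0110..0.0121 z 0.0753
 s0.130 n31 t -0.0108..0.0123 z 0.0714
 s0.145 n56 t -0.0174..0.0192 z 0.0717
 s0.160 n48 t -0.0168..0.0185 z 0.0716
 s0.175 n10 t -0.0067..0.0103 z 0.0692
 hub s,t [0.1507 0.0019] 0.0211
wrist along-bar frame of the tool:
 s-0.080 n901 t -0.0079..0.0081 z 0.0748
 s-0.065 n1113 t -0.0081..0.0082 z 0.0749
 s-0.050 n1000 t -0.0078..0.0080 z 0.0749
 s-0.035 n943 t -0.0081..0.0081 z 0.0749
 s-0.020 n893 t -0.0082..0.0083 z 0.0752
 s-0.005 n1671 t -0.0185..0.0187 z 0.0751
 s0.010 n773 t -0.0082..0.0082 z 0.0752
 s0.025 n193 t -0.0083..0.0083 z 0.0751
 s0.040 n209 t -0.0081..0.0080 z 0.0748
 s0.055 n612 t -0.0082..0.0080 z 0.0748
 s0.070 n382 t -0.0114..0.0109 z 0.0743
```

>>> {"fn": "servo_tool", "kwargs": {"series": "1 0 0.1 0 0.003;1 0 0.2 0 0.006;1 0 0.2 0 0.006"}}

```text
time: 15.65
tool_pos: [0.5036, 0.1183, 0.0423]
ee_rot: [-3.139, 0.0, 2.366]
wrist_force: [-3.8, -3.6, -2.5]
width: 0.0176
```

```bash
python3 st.py 0 0.2 0 .006
```

```text
t 15.65 cmd [0.5043 0.1197 0.043  2.367 ] rad 0.1504 (cmd 0.1509) ang 2.3639 tool yaw 2.3659 tang F 5.22 radialF 0.24 Fz -2.53 M 0.352 f1 0.8 f2 6.0 j6 -0.673
```

>>> {"fn": "servo_tool", "kwargs": {"series": "1 0 0.1 0 0;1 0 0.2 0 0;1 0 0.2 0 0"}}

```text
time: 15.9
tool_pos: [0.5043, 0.119, 0.0421]
ee_rot: [-3.137, -0.0, 2.365]
wrist_force: [-5.4, -5.2, -1.1]
width: 0.0179
```

```bash
python3 st.py 0 0.2 0 0
```

```text
t 15.90 cmd [0.5057 0.1211 0.043  2.367 ] rad 0.1504 (cmd 0.1509) ang 2.3573 tool yaw 2.3655 tang F 7.48 radialF 0.16 Fz -1.12 M 0.589 f1 -0.6 f2 6.9 j6 -0.670
```

>>> {"fn": "servo_tool", "kwargs": {"series": "1 0 0.1 0 0;1 0 0.2 0 0;1 0 0.2 0 0"}}

```text
time: 16.15
tool_pos: [0.5051, 0.1198, 0.0419]
ee_rot: [-3.135, -0.0, 2.365]
wrist_force: [-7.0, -6.7, -0.8]
width: 0.0179
```

```bash
python3 st.py 0 0.2 0 0
```

```text
t 16.15 cmd [0.507  0.1225 0.043  2.367 ] rad 0.1504 (cmd 0.1510) ang 2.3503 tool yaw 2.3649 tang F 9.71 radialF 0.27 Fz -0.75 M 0.801 f1 -1.5 f2 8.3 j6 -0.667
```

>>> {"fn": "servo_tool", "kwargs": {"series": "1 0 0.04 0 0;1 0 0.04 0 0;1 0 0.04 0 0;1 0 0.04 0 0;1 0 0.04 0 0;1 0 0.04 0 0;1 0 0.04 0 0;1 0 0.04 0 0;1 0 0.04 0 0"}}

```text
time: 16.9
tool_pos: [0.5052, 0.1198, 0.0419]
ee_rot: [-3.135, -0.0, 2.365]
wrist_force: [-7.8, -7.0, -0.6]
width: 0.0178
```

```bash
python3 st.py 0 0.04 0 0
```

```text
t 16.90 cmd [0.5073 0.1228 0.043  2.367 ] rad 0.1503 (cmd 0.1510) ang 2.3493 tool yaw 2.3647 tang F 10.47 radialF 0.59 Fz -0.64 M 0.771 f1 0.3 f2 10.8 j6 -0.667
```

```bash
python3 -c "
from h import *
print(to([(.5010,.1160,.043,2.386)]))"
```

```text
[array([-2.38327067e-02, -9.29241789e-01, -4.27713564e-15, -1.90000000e-02])]
```

>>> {"fn": "servo_tool", "kwargs": {"series": "1 0 -0.2 0 -0.005;1 0 -0.4 0 -0.01;1 -0.02 -0.65 0 -0.015;1 -0.02 -0.8 0 -0.019;1 -0.02 -0.93 0 -0.019;1 -0.02 -0.93 0 -0.019"}}

```text
time: 17.4
tool_pos: [0.5014, 0.1161, 0.0427]
ee_rot: [3.14, 0.0, 2.386]
wrist_force: [-0.9, 0.4, -4.5]
width: 0.0177
```

```bash
python3 st.py -.02 -0.93 0 -.019
```

```text
t 17.40 cmd [0.501 0.116 0.043 2.386] rad 0.1504 (cmd 0.1507) ang 2.3847 tool yaw 2.3862 tang F 0.29 radialF 0.91 Fz -4.47 M 0.007 f1 0.3 f2 0.6 j6 -0.699
```

>>> {"fn": "servo_tool", "kwargs": {"series": "1 0.2 0 0 0;1 0.6 0 0 0;1 1.1 0 0 0;1 1.6 0 0 0;1 2 0 0 0;1 2 0 0 0"}}

```text
time: 17.9
tool_pos: [0.4856, 0.13, 0.0425]
ee_rot: [3.142, -0.001, 2.387]
wrist_force: [0.3, -0.6, -3.5]
width: 0.0176
```

```bash
python3 st.py 2 0 0 0
```

```text
t 17.90 cmd [0.4864 0.1297 0.043  2.386 ] rad 0.1715 (cmd 0.1707) ang 2.3891 tool yaw 2.3869 tang F 0.19 radialF -0.65 Fz -3.53 M 0.050 f1 -0.7 f2 -0.5 j6 -0.668
```

>>> {"fn": "servo_tool", "kwargs": {"series": "1 0.5 0 0 0;1 1 0 0 0;1 1.5 0 0 0;1 2 0 0 0;1 2.5 0 0 0;1 3 0 0 0;1 3.5 0 0 0;1 4.5 0 0 0;1 5.5 0 0 0;1 6 0 0 0;1 6 0 0 0"}}

```text
time: 18.82
tool_pos: [0.4415, 0.1714, 0.0424]
ee_rot: [-3.141, -0.001, 2.387]
wrist_force: [0.1, 0.5, -3.6]
width: 0.0175
```

```bash
python3 st.py 6 0 0 0; python3 fit.py 6 | grep -v wrist; python3 - <<'E'
import cv2
a=cv2.imread('pics/side6.png')[100:290,200:420]; b=cv2.imread('pics/top6.png')[150:260,180:400]
cv2.imwrite('pics/c6.png',cv2.vconcat([cv2.resize(a,None,fx=2,fy=2),cv2.resize(b,None,fx=2,fy=2)]))
E
```

```text
t 18.82 cmd [0.4427 0.1709 0.043  2.386 ] rad 0.2320 (cmd 0.2307) ang 2.3890 tool yaw 2.3874 tang F -0.46 radialF 0.26 Fz -3.62 M -0.003 f1 -0.6 f2 -1.1 j6 -0.567
[0.44273808 0.170879   0.043      2.386     ]
t 18.8167 [0.4415 0.1714 0.0424] [-3.1415e+00 -7.0000e-04  2.3874e+00] [ 0.12  0.51 -3.62] j [ 2.500e-01  1.100e-02  1.782e+00  1.000e-03  1.349e+00 -5.670e-01]
side along-bar frame of the tool:
 s-0.080 n33 t -0.0112..0.0045 z 0.0740
 s-0.065 n12 t -0.0098..-0.0041 z 0.0675
 s-0.005 n19 t -0.0236..-0.0184 z 0.0636
 s0.010 n55 t -0.0221..0.0185 z 0.0743
 s0.025 n55 t -0.0105..0.0080 z 0.0746
 s0.040 n53 t -0.0098..0.0062 z 0.0745
 s0.055 n53 t -0.0105..0.0059 z 0.0743
 s0.070 n61 t -0.0116..0.0092 z 0.0745
 s0.085 n63 t -0.0126..0.0114 z 0.0750
 s0.100 n67 t -0.0131..0.0106 z 0.0749
 s0.115 n64 t -0.0126..0.0088 z 0.0745
 s0.130 n15 t -0.0125..0.0101 z 0.0726
 s0.160 n20 t -0.0056..0.0048 z 0.0660
 s0.175 n39 t -0.0066..0.0166 z 0.0688
 s0.190 n52 t -0.0055..0.0197 z 0.0683
 s0.205 n35 t -0.0053..0.0081 z 0.0694
 s0.220 n76 t -0.0180..0.0171 z 0.0718
 s0.235 n93 t -0.0190..0.020
[... 468 characters left out ...]
-0.0033..0.0045 z 0.0680
 s0.175 n19 t -0.0042..0.0184 z 0.0692
 s0.190 n26 t -0.0046..0.0222 z 0.0671
 s0.205 n17 t -0.0051..0.0058 z 0.0691
 s0.220 n51 t -0.0157..0.0183 z 0.0714
 s0.235 n51 t -0.0172..0.0213 z 0.0720
 hub s,t [0.2319 0.0026] 0.0213
 s-0.080 n826 t -0.0078..0.0081 z 0.0749
 s-0.065 n1082 t -0.0080..0.0083 z 0.0750
 s-0.050 n1020 t -0.0078..0.0081 z 0.0750
 s-0.035 n951 t -0.0079..0.0083 z 0.0750
 s-0.020 n892 t -0.0081..0.0084 z 0.0753
 s-0.005 n1676 t -0.0183..0.0187 z 0.0752
 s0.010 n786 t -0.0080..0.0084 z 0.0753
 s0.025 n255 t -0.0081..0.0084 z 0.0752
 s0.040 n147 t -0.0078..0.0081 z 0.0749
 s0.055 n627 t -0.0080..0.0084 z 0.0749
 s0.070 n431 t -0.0109..0.0112 z 0.0745
```

View pics/c6.png

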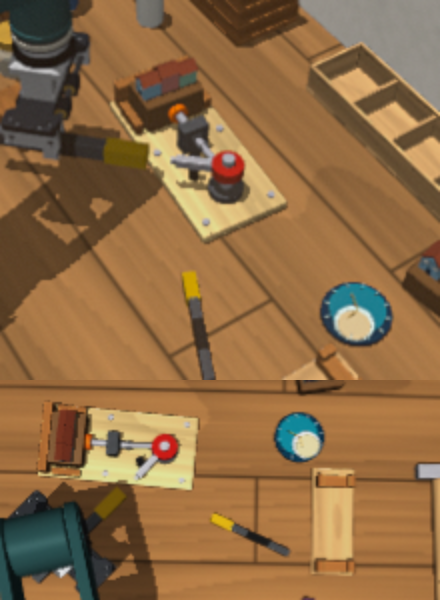

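Crops: the bar is clear of the tang (socket end at side-crop 140,152), the handle is over and the pad is on the house. The rest is empty at crop (333,520). Measuring the rest, then carrying the bar back.

```bash
python3 - <<'E'
from h import *
for f in('top6','side6'):
    W=np.load(f+'.npz')['W']; x,y,h=W[...,0],W[...,1],W[...,2]; a=(abs(x-.49)<.13)&(abs(y+.288)<.06)
    b=a&(h>.0075)&(h<.013)&(abs(y+.288)<.045); r=cv2.minAreaRect(W[b][:,:2].astype(np.float32)); print(f,'board',np.round(r[0],4),np.round(r[1],3),round(r[2],2))
    for q in(.414,.565):
        k=a&(h>.036)&(h<.05)&(abs(x-q)<.02); 
        for s in(k&(y>-.288),k&(y<-.288)):
            if s.sum()>3: print('  cheek',s.sum(),W[s].mean(0).round(4))
        k=a&(h>.023)&(h<.032)&(abs(x-q)<.02)
        if k.sum()>3: print('  saddle',k.sum(),W[k].mean(0).round(4))
c=cmd(); print(to([(c[0]-.02,c[1],.13,2.386),(.476,-.2875,.13,3.157),(.476,-.2875,.022,3.157)]))
E
```

```text
top6 board [ 0.4966 -0.2897] [0.247 0.083] 2.59
  cheek 23 [ 0.414  -0.2585  0.0423]
  cheek 21 [ 0.4123 -0.312   0.0409]
  saddle 57 [ 0.413  -0.2848  0.0278]
  cheek 15 [ 0.5644 -0.2594  0.0421]
  cheek 21 [ 0.5631 -0.3137  0.0417]
  saddle 59 [ 0.5627 -0.2877  0.0279]
side6 board [ 0.5087 -0.2862] [0.089 0.221] 89.14
  cheek 59 [ 0.4127 -0.2621  0.0424]
  cheek 58 [ 0.4128 -0.3168  0.0419]
  saddle 193 [ 0.4121 -0.289   0.0285]
  cheek 41 [ 0.5619 -0.2627  0.0418]
  cheek 54 [ 0.5621 -0.3157  0.042 ]
  saddle 168 [ 0.5605 -0.2893  0.0283]
[array([ 1.45573055e+00, -1.37144032e+00, -8.70000000e+00,  4.44089210e-16]), array([-33.85299173, -31.08297905,  -8.7       ,  -0.771     ]), array([-33.85299173, -31.08297905,   2.1       ,  -0.771     ])]
```

```bash
python3 - <<'E'
from h import *
print(to([(.474,-.2875,.13,3.147),(.474,-.2875,.032,3.147)]))
E
```

```text
[array([-33.70741867, -31.22012308,  -8.7       ,  -0.761     ]), array([-33.70741867, -31.22012308,   1.1       ,  -0.761     ])]
```

>>> {"fn": "servo_tool", "kwargs": {"series": "1 0.5 0 -2 0;1 1 0 -5 0;1 1 0 -8 0;1 0 -0.5 -8.7 0;1 -2.4 -2.5 -8.7 -0.06;1 -5 -5 -8.7 -0.12;1 -7.7 -7.5 -8.7 -0.18;1 -10.4 -10 -8.7 -0.25;1 -13.1 -12.5 -8.7 -0.32;1 -15.8 -15 -8.7 -0.39;1 -18.5 -17.5 -8.7 -0.46;1 -21.2 -20 -8.7 -0.53;1 -23.9 -22.5 -8.7 -0.6;1 -26.6 -25 -8.7 -0.66;1 -29.3 -27.5 -8.7 -0.72;1 -31.5 -29.5 -8.7 -0.75;1 -33.1 -30.7 -8.7 -0.761;1 -33.7 -31.2 -8.7 -0.761;1 -33.7 -31.2 -8.7 -0.761;1 -33.7 -31.2 -8.7 -0.761"}}

```text
time: 20.63
tool_pos: [0.4732, -0.2875, 0.1284]
ee_rot: [3.14, -0.002, -3.137]
wrist_force: [1.1, 1.4, -4.0]
width: 0.0178
```

```bash
python3 - <<'E'
from h import *
print(done([-33.7,-31.2,-8.7,-.761])); o=robot.get_obs(); print(o['tool_pos'],o['ee_rot'])
p,d,W=shot('wrist','w7'); x,y,h=W[...,0],W[...,1],W[...,2]
for q in np.arange(.38,.47,.015):
    m=(h>.14)&(h<.18)&(abs(x-q)<.007)&(abs(y+.2875)<.02); print(q.round(3),m.sum(),np.percentile(y[m],[3,97]).round(4),np.median(h[m]).round(4)) if m.sum()>5 else 0
m=(h>.14)&(h<.18)&(abs(y+.2875)<.02); print('tail end',np.percentile(x[m],.5))
E
```

```text
[ 0.47408399 -0.28730266  0.13        3.147     ]
[ 0.47322576 -0.28748189  0.12841937] [ 3.13964982e+00 -1.59139184e-03 -3.13746912e+00]
0.395 967 [-0.2955 -0.2789] 0.161
0.41 1034 [-0.2953 -0.2786] 0.1609
0.425 919 [-0.2954 -0.2789] 0.1609
0.44 870 [-0.2955 -0.2783] 0.1609
0.455 829 [-0.2952 -0.2784] 0.161
tail end 0.3898213878639323
```

>>> {"fn": "servo_tool", "kwargs": {"series": "1 0 0 2 0;1 0 0 4.5 0;1 0 0 7 0;1 0 0 8.5 0;1 0 0 9.3 0;1 0 0 9.9 0;1 0 0 10.3 0;1 0 0 10.5 0;1 0 0 10.6 0;1 0 0 10.6 0;1 0 0 10.6 0"}}

```text
time: 21.6
tool_pos: [0.4745, -0.2882, 0.0244]
ee_rot: [-3.141, 0.001, -3.136]
wrist_force: [-0.2, 1.0, -4.4]
width: 0.018
```

>>> {"fn": "servo_tool", "kwargs": {"series": "1 0 0 0.1 0;1 0 0 0.1 0;1 0 0 0.15 0;1 0 0 0.15 0;1 0 0 0.15 0"}}

```text
time: 22.02
tool_pos: [0.4739, -0.2878, 0.0219]
ee_rot: [3.141, -0.0, -3.136]
wrist_force: [0.4, -0.1, -3.2]
width: 0.0177
```

>>> {"fn": "servo_tool", "kwargs": {"series": "1 0 0 0.05 0;1 0 0 0.07 0;1 0 0 0.07 0;0.5 0 0 0.07 0;0.3 0 0 0.07 0;0 0 0 0.07 0;-0.5 0 0 0.07 0;-1 0 0 0.07 0;-1 0 0 0.07 0;-1 0 0 0.07 0;-1 0 0 0.07 0;-1 0 0 0.07 0;-1 0 0 0.07 0;-1 0 0 0.07 0;-1 0 0 0.07 0"}}

```text
time: 23.27
tool_pos: [0.4739, -0.2878, 0.0212]
ee_rot: [3.141, -0.0, -3.136]
wrist_force: [-0.8, -0.7, -0.5]
width: 0.0925
```

Open. Lift straight up, then back away, and look.

>>> {"fn": "servo_tool", "kwargs": {"series": "-1 0 0 -1 0;-1 0 0 -3 0;-1 0 0 -6 0;-1 0 0 -10 0;-1 0 0 -14 0;-1 0 0 -18 0;-1 0 0 -22 0;-1 3 0 -24 0;-1 7 0 -24 0;-1 11 0 -24 0;-1 14 0 -24 0;-1 14 0 -24 0;-1 14 0 -24 0;-1 14 0 -24 0"}}

```text
time: 24.43
tool_pos: [0.3344, -0.2886, 0.2619]
ee_rot: [-3.141, 0.001, -3.137]
wrist_force: [-0.1, -0.2, 0.8]
width: 0.0942
```

```bash
python3 - <<'E'
from h import *
o=robot.get_obs(); print(o['time'],o['tool_pos'],o['wrist_force'],abs(o['qvel']).max())
for f in('side','top'):
    p,d,W=shot(f,f+'8'); p=p.astype(int); r,g,b=p[...,0],p[...,1],p[...,2]; x,y,h=W[...,0],W[...,1],W[...,2]
    m=(h>.045)&(h<.062)&(abs(y+.288)<.018)&(x>.36)&(x<.64)
    if m.sum()>20:
        P=W[m]; q=np.polyfit(P[:,0],P[:,1],1); print(f,'bar x',np.percentile(P[:,0],[.5,99.5]).round(4),'y at .496',np.polyval(q,.496).round(4),'slope',q[0].round(4),'top',np.median(P[:,2]).round(4))
    red=(r>150)&(g<70)&(b<70)&(h>.05)&(x>.57)&(x<.66)&(abs(y-.013)<.04); c,_=cv2.minEnclosingCircle(W[red][:,:2].astype(np.float32))
    t=(h>.062)&(h<.076)&(abs(r-b)<40)&(r>90)&(x<.592)&(x>.53)&(y>.015)&(y<.09)
    T=W[t][:,:2]; far=T[np.argsort(np.linalg.norm(T-c,axis=1))[-6:]].mean(0); v=far-c; print(f,'hub',np.round(c,4),'tang end',far.round(4),'ang',np.arctan2(v[1],v[0]).round(3),'len',np.hypot(*v).round(4))
    og=(r>200)&(g>70)&(g<150)&(b<60)&(h>.02)&(h<.06)&(x>.57)&(x<.68)&(y>.08)&(y<.17); print(f,'pad',og.sum(),W[og].mean(0).round(4) if og.sum() else '')
a=cv2.imread('pics/side8.png')[100:350,200:460]; cv2.imwrite('pics/c8.png',cv2.resize(a,None,fx=2.4,fy=2.4,interpolation=cv2.INTER_CUBIC))
E
```

```text
24.4333 [ 0.3343703  -0.28861991  0.26192807] [-0.05158427 -0.24325182  0.84399944] 0.0271783283405214
side bar x [0.3902 0.599 ] y at .496 -0.2886 slope 0.0074 top 0.0547
side hub [0. 0.] tang end [nan nan] ang nan len nan
side pad 0 
top bar x [0.3926 0.6002] y at .496 -0.284 slope 0.0052 top 0.0537
top hub [0.6126 0.0142] tang end [0.5595 0.0611] ang 2.418 len 0.0709
top pad 12 [0.6203 0.1468 0.0527]<stdin>:10: RuntimeWarning: Mean of empty slice.
  ret = um.true_divide(
```

View pics/c8.png

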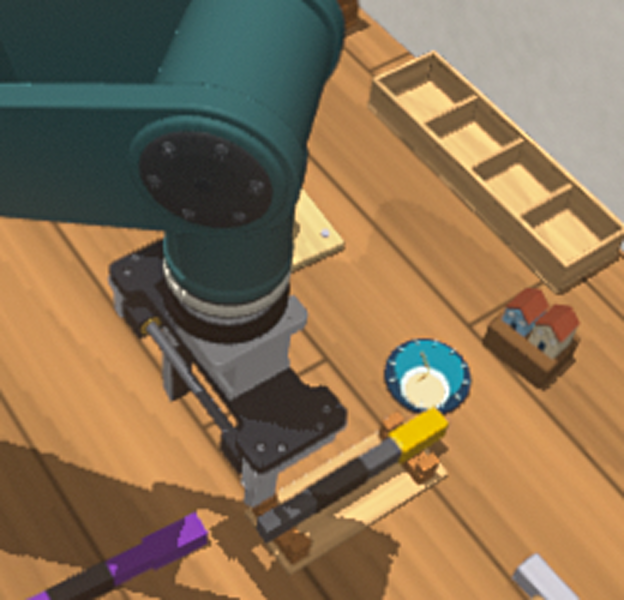

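```bash
python3 - <<'E'
from h import *
c=np.array([.6112,.0133])
def tip(f,a0):
    z=np.load(f+'.npz');p=z['p'].astype(int);W=z['W'];v=W[...,:2]-c;rr=np.hypot(v[...,0],v[...,1]);a=np.arctan2(v[...,1],v[...,0])%(2*np.pi)
    m=(W[...,2]>.064)&(W[...,2]<.076)&(rr>.045)&(rr<.08)&(abs(a-a0)<.16)
    return m.sum(), v[m].mean(0)@np.array([np.cos(a0),np.sin(a0)]), np.arctan2(*v[m].mean(0)[::-1])%(2*np.pi)
for f,a0 in(('w2',3.676),('top0',3.676),('side0',3.676),('top6',2.39),('side6',2.39),('top8',2.39)): print(f,np.round(tip(f,a0),3))
o=robot.get_obs(); print(o['time'])
E
```

```text
w2 [2.430e+02 5.800e-02 3.682e+00]
top0 [24.     0.059  3.667]
side0 [46.     0.06   3.676]
top6 [28.     0.058  2.401]
side6 [52.     0.059  2.429]
top8 [26.     0.059  2.397]
24.5333
```

>>> {"fn": "servo_tool", "kwargs": {"series": "-1 -3 1 -2 0;-1 -7 2 -2 0;-1 -11 3.2 -2 0;-1 -15 4.5 -2 0;-1 -19 5.7 -2 0;-1 -23 7 -2 0;-1 -27 8 -2 0;-1 -31 9.3 -2 0;-1 -34 10.3 -2 0;-1 -35.6 10.7 -2 0;-1 -35.6 10.7 -2 0;-1 -35.6 10.7 -2 0;-1 -35.6 10.7 -2 0"}}

```text
time: 25.62
tool_pos: [0.6892, -0.1796, 0.2807]
ee_rot: [3.141, -0.001, -3.136]
wrist_force: [-0.8, -0.2, 1.7]
width: 0.094
```

```bash
python3 - <<'E'
from h import *
shot('wrist','w9')
for f,a0 in(('w2',3.676),('w9',2.405)):
    z=np.load(f+'.npz');p=z['p'].astype(int);W=z['W'];x,y,h=W[...,0],W[...,1],W[...,2];r,g,b=p[...,0],p[...,1],p[...,2]
    red=(r>150)&(g<70)&(b<70)&(h>.064)&(h<.075)&(x>.57)&(x<.66)&(abs(y-.013)<.04); c=np.array(cv2.minEnclosingCircle(W[red][:,:2].astype(np.float32))[0])
    v=W[...,:2]-c; rr=np.hypot(v[...,0],v[...,1]); a=np.arctan2(v[...,1],v[...,0])%(2*np.pi)
    m=(h>.064)&(h<.076)&(rr>.04)&(rr<.08)&(abs(a-a0)<.17); w=v[m].mean(0)
    B=(h>.012)&(h<.018)&(r>150)&(y>-.03)&(y<.12)&(x>.52)&(x<.7)
    e=np.array([[q,W[B&(abs(y-q)<.004)][:,0].max()] for q in np.arange(-.02,.1,.01)])
    print(f,'hub',c.round(4),'tang ang',np.arctan2(w[1],w[0])%(2*np.pi),m.sum(),'jig yaw',-np.arctan(np.polyfit(e[:,0],e[:,1],1)[0]))
    wp=(y>.10)&(y<.22)&(x>.55)&(x<.7)&(h>.045)&(h<.052); print(' block y',np.percentile(y[wp],[1,99]).round(4) if wp.sum()>9 else wp.sum())
E
python3 - <<'E'
import cv2
cv2.imwrite('pics/c9.png',cv2.resize(cv2.imread('pics/w9.png')[0:230,150:560],None,fx=1.9,fy=1.9))
E
```

```text
w2 hub [0.6117 0.0134] tang ang 3.6807550913183613 291 jig yaw -0.07811477145271951
 block y [0.1256 0.2085]
w9 hub [0.6114 0.0132] tang ang 2.42785807217188 257 jig yaw -0.07775153096945628
 block y [0.1252 0.2085]
```

View pics/c9.png

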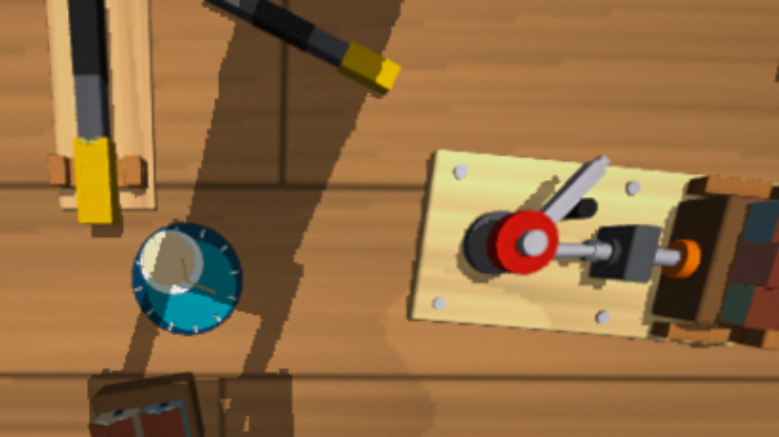

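```bash
python3 -c "
from bench import robot
print(robot.get_obs()['time']); print(robot.close_job())"
```

```text
25.6667
the job is handed in; nothing more can be done
None
```

The house model is clamped, the bar is back in its rest, and I've handed the job in at about 26 s of the 72 s allowed.

- **Fitting the bar:** I took the larger yellow-ended bar by its grip and slid the socket on until it touched bottom with about 3 N.
- **Throw:** I swung the handle over in force-checked steps. The highest push I read at the grip during the throw was about 7.5 N, well under the 16 N limit. I read forces only at the end of each move, so brief peaks in between were not seen.
- **Lean at the stop:** The readings before and after the hold were 9.7 N and 10.5 N. The hold lasted about 0.75 s, a little longer than the half second asked. I then released the force and pulled the bar off with almost none on it.
- **Handle position:** The last wrist picture puts the toggle at about 1.29 rad, against 1.26 needed for home. The side and top views scatter by about ±0.02 rad around that. The pad is against the house model.
- **Bar in rest:** It lies in both saddles the same way round, within about 3 mm of the rest's centre lengthwise. The side and top views disagree by about 4 mm on its sideways position, but the gap to the cheeks is larger than that and the pictures show it seated.
- **House model and bystanders:** My fit of the house block's edges gave almost the same numbers before and after (its near edge moved 0.4 mm). That fit may not resolve the few millimetres it should have moved to the fence. The bystanders in view look undisturbed, though I did not measure them, and the gripper was open and clear of everything at hand-in.

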